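# Fit the feeler block on the bent arm of the wheel run-out gauge

### The job

Set up the wheel run-out gauge: thread the blue feeler block onto the free end of the bent steel rod, with its feeler pin low and on the outer side of the bend, and slide it along and round the bend without forcing it (15 N on the rod at the very most). Seat it against the brass stop with a firm push of about 10 N and let go, leaving it hanging there fully home; leave everything else on the bench as it is.

Things in the scene. Friction and masses are not known exactly. Their poses are not given: they have to be found in the camera images.
- gauge_bore (a point): bore centre of the blue feeler block: 26 mm long in x (bore axis), 36 mm wide in y, 56 mm tall in z, about 160 g, upright on the bench at first. The bore, 14 mm across and open at both ends, runs 38 mm above the underside, 18 mm below the top face. A black thumb-screw, 16 mm across, stands 14 mm above the top face. Axes: the block's, x along the bore, z up.
- feeler_ball (a point): centre of the 10 mm brass ball on the feeler pin (6 mm thick) that sticks out of the block's -y side, 8 mm above the underside; the ball is 52 mm from the bore's upright plane and 30 mm below the bore axis. Going along the block's +x the pin is on the right. Going in along the rod, it turns left, from the stand's (0.866, 0.5) to +y: its outer side is its right; at the stop, the stand's +x.
- stand: fixed green stand: base 124 mm across, 30 mm tall; column and head 36 mm wide, up to 134 mm high. Origin: base centre, column axis; z up. Holds a stiff round steel rod, 12 mm thick, in the stand's x, y: from the stop straight to (0, -0.105) m, bend of 60 degrees, 80 mm radius (axis) to (-0.040, -0.174), straight to its rounded free end at (-0.109, -0.214), which may be out by 11 mm sideways, 8 mm in height.
- rod_stop (a point): point on the rod axis, 110 mm up, at the face of the brass stop (fixed disc, 32 mm across) that looks to the stand's -y; (0, -0.060) m in its x, y. Home: bore centre 13 mm from here along -y. The rod was bent and set by hand: from (0, -0.105) on it is up to 4 degrees out in the bend, and turned up to 4 degrees out of level about its first leg, differently each time and not measured: find it by eye or feel.
- cone: bystander: steel balancer centring cone, 72 mm across, 46 mm tall; origin at its underside centre
- socket: bystander: deep wheel-nut socket standing on end, 28 mm across, 78 mm tall; origin at its underside centre
- torch: bystander: black torch lying on its side, 131 mm long, 32 mm across; origin at its underside centre
- dial: bystander: dial gauge lying flat, 56 mm across, 20 mm thick, with a stem reaching 72 mm along its x; origin at its underside centre
- driver: bystander: screwdriver with red handle lying along its x
- nut0: bystander: wheel nut standing on its flange, 26 mm across, 34 mm tall; origin at its underside centre
- nut1: bystander: wheel nut, as nut0
- nut2: bystander: wheel nut, as nut0
Not all that is in view belongs to the job. Of the things shaped like the part that bears gauge_bore, the blue one is meant.

How it is judged:
By the outcome, as a careful person would: the job done as asked, in the order asked, and still so for the second after the job is handed in, with the robot touching nothing.
It also fails if it takes over 72 s, if anything falls off the work surface, if the arm or the gripper's body presses on something with over 40 N, if the wrist force passes 120 N, or if a joint passes its speed limit or range.

### The arm

A 6-joint arm with a two-finger parallel gripper is mounted at the origin on the work surface. World frame = base frame: x ahead of the robot, y to its left, z up, the work surface at z = 0. Lengths are in m, angles in rad, forces in N, time in s.
With the tool pointing down it reaches from about 0.35 to 0.975 m from the base axis. Payload 4.9 kg.
Tool frame: the origin (TCP) lies at the very end of the fingers, on their centre line; the grasp point (between the pads) lies 19 mm behind it (ctrl.grip_point_offset is the distance from the TCP to the grasp point, in m); z points along the fingers, y is the line along which they close (so a half turn about z gives the same grasp; the last joint's range is limited). The gripper opens to 85 mm and grips with 20 to 120 N. Pads are 22 mm wide; open, the fingers measure 114 mm over their backs; the gripper's body (76 mm by 85 mm) begins 54 mm behind the grasp point. The pads swing forward as they close: fully open they stand 13 mm farther back than shut.
Start: joints at [-1.335, 0.053, 1.613, -0, 1.476, -0.119], TCP at [0.217, -0.586, 0.231] pointing down, gripper open.
Joint ranges: [-3.01, 3.01], [-1.01, 2.22], [0.06, 2.58], [-1.02, 4.17], [0.09, 2.62], [-3.14, 3.14]. Speed limits (rad/s): [2.57, 2.57, 3.14, 3.14, 3.14, 3.14].

### API

Orientations are given as a rotation vector (axis times angle).
In Python, from station import ctrl gives the robot as it stands.
- The arm moves only by the tool send_rows, never from a script. Its argument "rows" is a list of rows, each a list of 3 entries, a list of its own where there are three numbers: the finger opening in cm, from 0 to 8.54, then the shift along the tool's x, y, z in cm, then the turn about the tool's z in degrees. A call has 1 to 10 rows; each row shifts and turns the commanded pose from where the row before left it, along the tool's axes as they then stand; what a row does not reach is not made up. A row lasts 1/8 s, in which the tool goes at most 62.5 mm and 10.7 degrees, less where a joint would pass 70% of its speed; a pose out of reach is approached as far as the arm can. A call with a gripper value outside its range is refused whole. The fingers move at their own pace and stop on an object; "newtons" is the grip in N (left out, the last holds). Time passes only in rows, so rows that do not move let the fingers close. It gives the time, the measured TCP pose, the force, the opening and the grip force at its end, in the units of the state.
- ctrl.get_obs(): the state, without advancing time (a new reading comes with each control period).
- ctrl.get_image(name): name is "scene" or "top" or "wrist"; returns a dict with "frame" (384x512x3 uint8, red, green, blue), "range_z" (384x512 float32, m along the optical axis (not along the pixel's ray), 0 where there is no reading), "fx", "fy", "cx", "cy" (pixels), "cam_to_world" (4x4, takes a point from camera to world coordinates). Camera axes: x right, y down, z forward; pixel columns grow to the right and rows downward; lengths in m; the calibration is good to about 2 mm. A picture is of the moment at which its call begins.
- ctrl.finish_job(): hands the job in; it is judged then, once.
The state is a dict: "t": time; "q": joint angles; "dq": joint speeds; "effort": joint torques, N m; "tool_pos": TCP position; "tool_rot": TCP orientation; "contact_force": force on the tool from outside, world axes, zero at the start; "wrist_torque": the same for the moment, N m; "opening": finger opening in m; "grip_force": force on a finger pad.
Only numpy, scipy, OpenCV 4.12 (cv2) and the standard library are available. Lean on these libraries where they do the work, as an engineer would, in place of code of your own. Each camera call takes 0.05 s, during which the arm holds its last target. There are 200 camera calls.

## Working session

There is one attempt and no reset: what is moved stays moved. The work goes in short steps, Python scripts to look and compute and a tool call to move; the robot and the scene stay as the last step left them, time stands still between calls to the robot, and variables do not carry over. Pictures are saved under pics/ and viewed, at most 10 in all, crops included, and the job is handed in when it is done.

Besides the shell and the picture viewer there is one more tool, called after "Call:" as name(argument=value, ...) on one line, values as JSON. send_rows: Moves the arm, as the interface text tells. Its arguments: {"type":"object","properties":{"rows":{"type":"array","items":{"type":"array"}},"newtons":{"type":"number"}},"required":["rows"]}

```bash
ls; mkdir -p pics; cat > h.py <<'E'
import numpy as np, cv2
from station import ctrl
def snap(n,f=None):
    im=ctrl.get_image(n)
    if f:
        cv2.imwrite('pics/'+f+'.png',im['frame'][:,:,::-1]); np.savez('pics/'+f+'.npz',**im)
    return im
def cloud(im):
    z=im['range_z']; v,u=np.mgrid[:z.shape[0],:z.shape[1]]
    p=np.stack([(u-im['cx'])/im['fx']*z,(v-im['cy'])/im['fy']*z,z,np.ones_like(z)],-1)
    w=p@np.asarray(im['cam_to_world']).T
    w=w[...,:3]; w[z==0]=np.nan
    return w
E
python3 - <<'E'
from h import *
a=snap('scene','s0');b=snap('top','t0')
print(a['cam_to_world'],b['cam_to_world'],b['fx'])
cv2.imwrite('pics/st0.png',cv2.resize(np.vstack([a['frame'],b['frame']])[:,:,::-1],None,fx=.78,fy=.78))
print(ctrl.get_obs())
E
```

```text
pics
[[-0.22994995  0.83576108 -0.49862454  1.00227019]
 [ 0.97317273  0.20147365 -0.11109998  0.10176909]
 [ 0.00760667 -0.51079524 -0.85966875  0.84560426]
 [ 0.          0.          0.          1.        ]] [[-0.01003878 -0.98909535  0.14693402  0.37381377]
 [-0.99993648  0.00917654 -0.00654488 -0.01865299]
 [ 0.00512516 -0.14699039 -0.98912464  1.26911244]
 [ 0.          0.          0.          1.        ]] 412.1034512161381
{'t': 0.1, 'q': array([-1.33497745e+00,  5.32884508e-02,  1.61415216e+00,  4.27106618e-05,
        1.47600694e+00, -1.18983086e-01]), 'dq': array([-2.20009470e-04,  3.50284959e-04, -3.51904276e-03,  7.31996684e-04,
        6.06988706e-04, -5.42558686e-05]), 'effort': array([-4.35214197e-04, -3.94906104e+01, -3.71362925e+01, -1.04637666e-04,
        3.94812261e-03, -5.23751325e-06]), 'tool_pos': array([ 0.21701721, -0.5855138 ,  0.23019015]), 'tool_rot': array([-3.09046348e+00, -5.54069433e-01,  1.03383444e-04]), 'contact_force': array([-0.68402667,  0.42433294,  0.03086912]), 'wrist_torque': array([ 0.01482868, -0.02742539,  0.02236734]), 'grip_force': 0.0, 'opening': 0.08525972528548721}
```

View pics/st0.png

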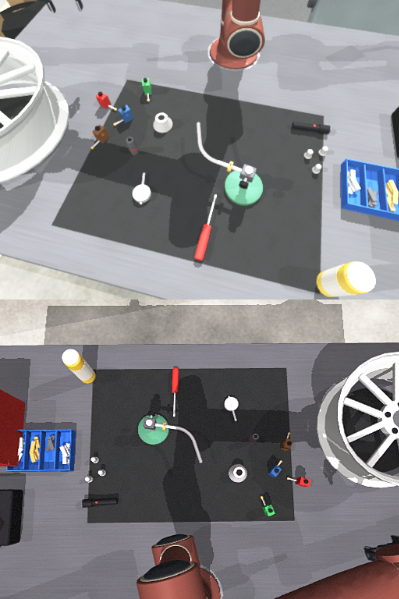

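The top view shows the stand at about (153,430), the rod's free end at (200,461) and the blue block at (275,469), with red, green and brown decoys around it. Next I'll take measurements.

```bash
cat > m.py <<'E'
from h import *
for f in ['s0','t0']:
    im=dict(np.load(f'pics/{f}.npz')); w=cloud(im); hsv=cv2.cvtColor(im['frame'],cv2.COLOR_RGB2HSV)
    H,S,V=[hsv[...,i].astype(int) for i in range(3)]
    print(f)
    inb=(w[...,0]>.2)&(w[...,0]<.9)&(abs(w[...,1])<.5)&(w[...,2]>.004)
    blue=(H>100)&(H<125)&(S>120)&inb&(w[...,2]<.08)&(w[...,1]<.1)
    p=w[blue]; print('blue',len(p),np.round(np.nanmin(p,0),3),np.round(np.nanmax(p,0),3))
    top=p[p[:,2]>.05]; print(' top',len(top),top.mean(0), cv2.minAreaRect((top[:,:2]*1000).astype(np.float32)))
    v,u=np.nonzero(blue);print(u.min(),u.max(),v.min(),v.max())
    # green base top
    g=(H>60)&(H<90)&(S>80)&inb&(w[...,2]>.02)&(w[...,2]<.04)&(w[...,0]>.4)
    p=w[g];c,r=cv2.minEnclosingCircle((p[:,:2]*1000).astype(np.float32));print('base',c,r,np.median(p[:,2]))
    # rod
    rod=inb&(w[...,2]>.09)&(w[...,2]<.14)
    p=w[rod]; print('high',len(p)); 
    o=np.argsort(p[:,1]); p=p[o]
    for y in np.arange(p[0,1],p[-1,1],.012):
        q=p[(p[:,1]>=y)&(p[:,1]<y+.012)]
        if len(q): print(np.round([y+.006,*q.mean(0),q[:,0].min(),q[:,0].max(),q[:,2].max()],3),len(q))
    v,u=np.nonzero(blue)
    cu,cv=int(u.mean()),int(v.mean())
    c=im['frame'][cv-35:cv+35,cu-45:cu+45,::-1]; cv2.imwrite(f'pics/c_{f}.png',c)
a=[cv2.resize(cv2.imread(f'pics/c_{f}.png'),None,fx=4.4,fy=4.4,interpolation=cv2.INTER_CUBIC) for f in['s0','t0']]
cv2.imwrite('pics/c.png',np.hstack(a))
E
python3 m.py
```

```text
s0
blue 236 [ 0.439 -0.34   0.004] [ 0.484 -0.3    0.068]
 top 94 [ 0.4638193  -0.31905986  0.05585502] ((461.07781982421875, -321.1556701660156), (28.62883758544922, 36.09376525878906), 52.0540657043457)
152 170 135 156
base (634.4913330078125, 149.11489868164062) 58.607521057128906 0.025859797980449795
high 1404
[-0.035  0.506 -0.034  0.11   0.489  0.533  0.113] 38
[-0.023  0.535 -0.023  0.111  0.503  0.569  0.115] 62
[-0.011  0.567 -0.012  0.112  0.541  0.589  0.116] 54
[0.001 0.59  0.    0.113 0.574 0.604 0.117] 35
[0.013 0.603 0.012 0.113 0.591 0.612 0.117] 30
[0.025 0.612 0.024 0.114 0.604 0.618 0.117] 28
[0.037 0.617 0.036 0.114 0.609 0.622 0.118] 28
[0.049 0.62  0.049 0.114 0.613 0.625 0.118] 27
[0.061 0.622 0.061 0.114 0.615 0.627 0.118] 27
[0.073 0.624 0.073 0.114 0.619 0.629 0.118] 27
[0.085 0.63  0.086 0.116 0.62  0.641 0.126] 34
[0.097 0.63  0.096 0.12  0.613 0.642 0.132] 63
[0.109 0.63  0.108 0.114 0.623 0.635 0.119] 27
[0.121 0.632 0.12  0.114 0.626 0.637 0.118] 27
[0.133 0.65  0.133 0.12  0.618 0.679 0.135] 129
[0.145 0.653 0.144 0.123 0.616 0.682 0.137] 167
[0.157 0.
[... 1041 characters left out ...]
61 0.618 0.062 0.115 0.612 0.623 0.12 ] 17
[0.073 0.62  0.074 0.114 0.615 0.626 0.119] 18
[0.085 0.624 0.087 0.115 0.614 0.637 0.13 ] 30
[0.097 0.619 0.096 0.121 0.608 0.636 0.133] 36
[0.109 0.626 0.109 0.114 0.62  0.632 0.12 ] 21
[0.121 0.629 0.123 0.114 0.623 0.643 0.119] 20
[0.133 0.639 0.134 0.122 0.612 0.677 0.134] 90
[0.145 0.643 0.145 0.125 0.613 0.677 0.139] 96
[0.157 0.633 0.157 0.126 0.615 0.676 0.137] 60
[0.169 0.63  0.166 0.126 0.617 0.65  0.132] 21
[0.385 0.858 0.39  0.118 0.845 0.871 0.139] 48
[0.397 0.842 0.396 0.114 0.83  0.877 0.137] 64
[0.409 0.83  0.409 0.116 0.826 0.834 0.14 ] 39
[0.421 0.827 0.421 0.116 0.826 0.829 0.136] 26
[0.433 0.83  0.434 0.115 0.827 0.833 0.139] 20
```

View pics/c.png

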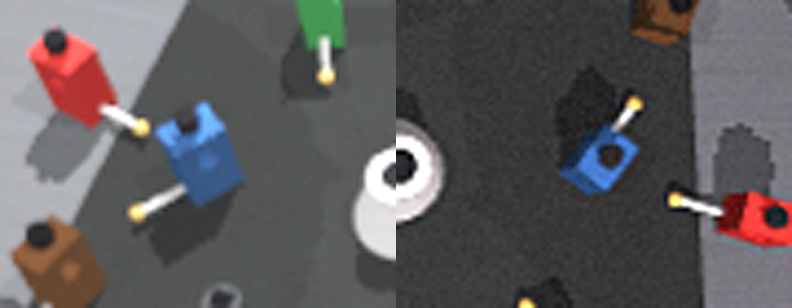

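The blue block's pin points to world (+x, −y), roughly −37°. Its bore +x direction is therefore about 53°, at (0.461, −0.321). I'll go above it.

Call:
send_rows(rows=[[6,[5.35,-2.73,0],0],[6,[5.35,-2.73,0],0],[6,[5.35,-2.73,0],0],[6,[5.35,-2.73,0],0],[6,[5.35,-2.73,0],0],[6,[5.35,-2.73,0],0],[6,[0,0,0],-8.25],[6,[0,0,0],-8.25],[6,[0,0,0],-8.25],[6,[0,0,0],-8.25]], newtons=40)

```text
t: 1.35
tool_pos: [0.461, -0.3206, 0.2307]
tool_rot: [-2.803, -1.416, 0.001]
contact_force: [0.6, 0.1, 0.1]
opening: 0.0599
grip_force: 0.0
```

```bash
cat >> h.py <<'E'
from scipy.spatial.transform import Rotation as R
def pose():
    o=ctrl.get_obs(); M=R.from_rotvec(o['tool_rot']).as_matrix()
    return np.array(o['tool_pos']),M,np.degrees(np.arctan2(M[1,0],M[0,0])),o
def delta(target):
    p,M,a,o=pose(); return np.round(M.T@(np.array(target)-p)*100,2)
E
python3 - <<'E'
from h import *
p,M,a,o=pose();print(o['t'],p,a,M[:,2],o['opening'])
im=snap('wrist','w0');w=cloud(im)
C=np.array(im['cam_to_world']);print('cam in tool',np.round(M.T@(C[:3,3]-p),3),np.round(M.T@C[:3,:3],2))
hsv=cv2.cvtColor(im['frame'],cv2.COLOR_RGB2HSV);H,S,V=[hsv[...,i].astype(int) for i in range(3)]
b=(H>100)&(H<125)&(S>120)&(w[...,2]>.05)&(w[...,2]<.062)
q=w[b];print(len(q),np.median(q[:,2]),cv2.minAreaRect((q[:,:2]*1000).astype(np.float32)))
g=(H>15)&(H<32)&(S>100)&(w[...,2]<.03)
v,u=np.nonzero(g);print(u.mean() if len(u) else 0,v.mean() if len(v) else 0)
for c in [(x,y) for x,y in zip(u,v)][::max(1,len(u)//6)]: print(c,w[c[1],c[0]])
E
```

```text
1.35 [ 0.46101788 -0.32061161  0.23065028] 53.612698752132125 [-8.52289900e-04  7.26365068e-04 -9.99999373e-01] 0.05992628072940725
cam in tool [ 0.071 -0.    -0.142] [[-0.   -0.96 -0.28]
 [ 1.   -0.   -0.  ]
 [ 0.   -0.28  0.96]]
665 0.05550575654707607 ((459.4278259277344, -322.77923583984375), (26.520029067993164, 35.54412841796875), 52.1207275390625)
285.8333333333333 178.29545454545453
(np.int64(404), np.int64(134)) [ 6.17061451e-01 -3.89462171e-01  1.58195687e-04]
(np.int64(406), np.int64(140)) [ 0.61178334 -0.39256606  0.01252331]
(np.int64(310), np.int64(169)) [ 0.50512006 -0.35889634 -0.00073216]
(np.int64(171), np.int64(181)) [ 0.36320988 -0.26997586  0.00853613]
(np.int64(168), np.int64(186)) [ 0.35661592 -0.27248579  0.00945466]
(np.int64(270), np.int64(217)) [ 0.43192616 -0.37667391  0.0103258 ]
```

View pics/w0.png

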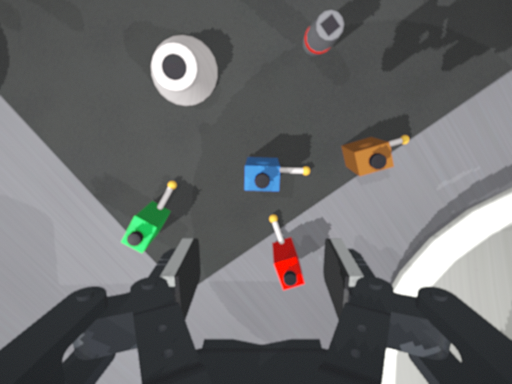

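The wrist view shows the blue block at (262,177) with its pin pointing right, along tool +y. The tool is aligned to within about 1.5°. I'll descend and grasp.

Call:
send_rows(rows=[[6,[-0.2,0,4],1.5],[6,[0,0,5],0],[6,[0,0,5],0],[6,[0,0,4],0],[6,[0,0,2.1],0],[6,[0,0,1],0],[3.2,[0,0,0],0],[3.2,[0,0,0],0],[3.2,[0,0,0],0],[3.2,[0,0,0],0]], newtons=40)

```text
t: 2.65
tool_pos: [0.4604, -0.3228, 0.021]
tool_rot: [2.825, 1.372, 0.001]
contact_force: [-0.2, 0.4, 0.4]
opening: 0.0356
grip_force: 41.3
```

Call:
send_rows(rows=[[3.2,[0,0,-5],0],[3.2,[0,0,-5],0],[3.2,[3.66,-3.86,-0.6],0],[3.2,[3.66,-3.86,-0.6],0],[3.2,[3.66,-3.86,-0.6],0],[3.2,[3.66,-3.86,-0.6],0],[3.2,[3.66,-3.86,-0.6],0],[3.2,[0,0,0],10.5],[3.2,[0,0,0],10.5],[3.2,[0,0,0],10.5]])

```text
t: 3.9
tool_pos: [0.4213, -0.0591, 0.1505]
tool_rot: [3.094, 0.546, 0.001]
contact_force: [0.5, 0.8, -1.7]
opening: 0.0353
grip_force: 41.3
```

```bash
python3 - <<'E'
from h import *
p,M,a,o=pose();print(o['t'],p,a,M[:,2],o['opening'],o['contact_force'])
im=snap('wrist','w1');w=cloud(im)
t=(w-p)@M  # tool frame
hsv=cv2.cvtColor(im['frame'],cv2.COLOR_RGB2HSV);H,S,V=[hsv[...,i].astype(int) for i in range(3)]
b=(H>100)&(H<125)&(S>120)&(abs(t[...,0])<.04)&(abs(t[...,1])<.04)&(t[...,2]<-.025)&(t[...,2]>-.045)
q=t[b];print('blocktop tool',len(q),np.median(q[:,2]),cv2.minAreaRect((q[:,:2]*1000).astype(np.float32)))
r=(w[...,2]>.085)&(w[...,2]<.135)&(t[...,0]>.025)&(w[...,1]>-.08)&(S<60)
q=w[r];print(len(q))
for y in np.arange(-.045,.13,.01):
    s=q[(q[:,1]>=y)&(q[:,1]<y+.01)]
    if len(s): print(np.round([y+.005,*s.mean(0),s[:,0].min(),s[:,0].max(),np.percentile(s[:,2],90)],4),len(s))
E
```

```text
3.9 [ 0.42127869 -0.05907438  0.15045711] 20.0143705462492 [ 4.82950893e-04 -1.68968428e-04 -9.99999869e-01] 0.03529882025151261 [ 0.51405678  0.84806892 -1.71331444]
blocktop tool 4980 -0.03454856216881652 ((-0.6042442321777344, -0.6215724945068359), (27.442485809326172, 36.86900329589844), 0.3160826563835144)
2338
[-0.04    0.4983 -0.038   0.1097  0.4861  0.5187  0.1115] 536
[-0.03    0.5153 -0.03    0.1108  0.4869  0.5402  0.1124] 1374
[-0.02    0.5289 -0.0223  0.1109  0.5135  0.5378  0.1128] 428
```

View pics/w1.png

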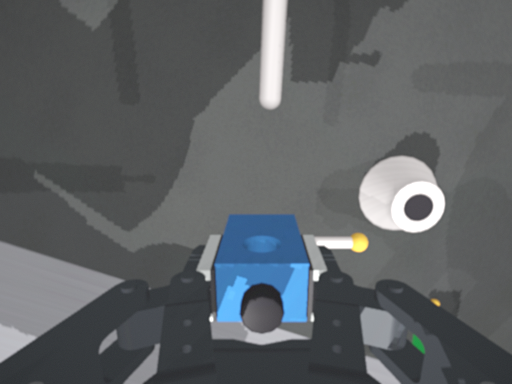

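Wrist view: the rod tip is at (270,105) and runs straight up the image. The block sits square in the fingers, with its pin to the right. Now I'll fit a rod model to the clouds from all three cameras.

```bash
cat > fit.py <<'E'
from h import *
from scipy.optimize import least_squares
from scipy.spatial import cKDTree
def curve(P,n=160):
    x,y,yaw,db,roll,dz=P[:6]
    # stand frame, origin at stop point; going outward -y. s=0 at stop
    b=np.radians(60+db); L1=.045;Rr=.08;L3=.080
    s=np.linspace(0,L1,41)[:-1]; c1=np.c_[0*s,-s]; t1=np.c_[0*s,0*s+1.]
    th=np.linspace(0,b,61); c2=np.c_[-Rr*(1-np.cos(th)),-L1-Rr*np.sin(th)]; 
    l=np.linspace(0,L3,61)[1:]; d=np.array([-np.sin(b),-np.cos(b)]); c3=c2[-1]+l[:,None]*d
    c=np.r_[c1,c2,c3]; r=np.radians(roll)
    c=np.c_[c[:,0]*np.cos(r),c[:,1],c[:,0]*np.sin(r)]
    Ry=R.from_euler('z',yaw).as_matrix()
    return c@Ry.T+[x,y,.110+dz]
def rods():
    out=[]
    for f in FILES:
        im=dict(np.load(f'pics/{f}.npz')); w=cloud(im); hsv=cv2.cvtColor(im['frame'],cv2.COLOR_RGB2HSV)
        m=(w[...,2]>.085)&(w[...,2]<.135)&(hsv[...,1]<70)&(w[...,0]>.45)&(w[...,0]<.66)&(w[...,1]>-.07)&(w[...,1]<.078)
        m=cv2.erode(m.astype(np.uint8),np.ones((3,3)))>0 if f[0]=='w' else m
        q=w[m]; out.append(q[::max(1,len(q)//400)])
    return out
def solve(files,verbose=1):
    global FILES; FILES=files; D=rods(); k=len(D)
    def res(P):
        c=curve(P); fine=np.concatenate([c[:-1]+(c[1:]-c[:-1])*u for u in(0,.25,.5,.75)]+[c[-1:]]); T=cKDTree(fine); r=[]
        for i,q in enumerate(D):
            o=P[6+3*i:9+3*i]; d=T.query(q+o)[0]-.006
            r+=[np.clip(d,-.008,.008)/.002/np.sqrt(len(q)/60), o/.0015]
        return np.concatenate(r+[[P[3]/3,P[4]/3,P[5]/.001]])
    P0=np.r_[.622,.088,np.radians(-10),0,0,0,np.zeros(3*k)]
    s=least_squares(res,P0,loss='soft_l1',x_scale=np.r_[.002,.002,.02,1,1,.001,np.full(3*k,.001)],diff_step=1e-4)
    if verbose:
        print('stop xy yaw',np.round(s.x[:2],4),np.degrees(s.x[2]).round(2),'bend,roll,dz',s.x[3:6].round(4),'offs',(s.x[6:]*1000).round(1),[len(q) for q in D],'cost',s.cost)
    return s.x
if __name__=='__main__':
    P=solve(['s0','t0','w1']); c=curve(P); print('tip',c[-1],'free dir',np.degrees(np.arctan2(*(c[-30]-c[-1])[1::-1])),'pitch',np.degrees(np.arcsin((c[-30]-c[-1])[2]/np.linalg.norm(c[-30]-c[-1]))))
    np.save('P.npy',P)
    for i in range(3): solve([['s0','t0'],['s0','w1'],['t0','w1']][i])
    im=dict(np.load('pics/w1.npz'));w=cloud(im);p=np.array([.42127869,-.05907438,.15045711])
    m=(w[...,2]>.085)&(w[...,2]<.135)&(w[...,0]>.46)&(w[...,1]>-.07)&(np.hypot(w[...,0]-p[0],w[...,1]-p[1])>.04)
    q=w[m]; print('wrist pts',len(q)); 
    xy=q[:,:2]; v=cv2.fitLine(xy.astype(np.float32),cv2.DIST_HUBER,0,.01,.01).ravel();print('line',v,np.degrees(np.arctan(v[1]/v[0])))
    s=(xy-v[2:])@v[:2]; n=np.array([-v[1],v[0]]); h=(xy-v[2:])@n
    for a in np.arange(s.min(),s.max(),.008):
        k=(s>=a)&(s<a+.008); print(np.round([a,h[k].min()*1e3,h[k].max()*1e3,np.percentile(q[k,2],95),np.median(q[k&(abs(h)<.003),2])],4))
    print('tip end',v[2:]+s.min()*v[:2])
E
python3 fit.py
```

```text
stop xy yaw [0.6254 0.09  ] -11.29 bend,roll,dz [1.3232 2.6684 0.    ] offs [-0.5 -0.3  0.3  0.8 -0.1 -0.7 -0.2  0.5  0.2] [354, 298, 411] cost 31.893692041255918
tip [ 0.48580522 -0.03872877  0.10483386] free dir 17.413079104508785 pitch 2.3409397830234235
stop xy yaw [0.6253 0.0903] -11.26 bend,roll,dz [1.4885e+00 2.6490e+00 1.0000e-04] offs [-0.6 -0.1  0.4  0.7  0.1 -0.6] [354, 298] cost 28.655986367577597
stop xy yaw [0.6261 0.0906] -11.1 bend,roll,dz [ 1.1644e+00  2.7404e+00 -1.0000e-04] offs [ 0.1 -0.2  0.2 -0.1  0.2 -0.1] [354, 411] cost 11.803843989977246
stop xy yaw [0.6247 0.088 ] -12.23 bend,roll,dz [0.4683 2.553  0.    ] offs [ 0.2 -0.3 -0.6 -0.1  0.4  0.5] [298, 411] cost 23.268608771635684
wrist pts 2338
line [ 0.952931    0.30318728  0.5138773  -0.0304349 ] 17.64914
[-0.0285 -5.9239  5.6892  0.1114  0.1103]
[-0.0205 -6.1041  5.8716  0.112   0.1111]
[-0.0125 -6.1467  5.7664  0.1123  0.1112]
[-4.5000e-03 -6.1150e+00  5.8947e+00  1.1240e-01  1.1160e-01]
[ 3.5000e-03 -6.1727e+00  5.8360e+00  1.1270e-01  1.1170e-01]
[ 0.0115 -6.0024  5.8817  0.1132  0.1122]
[ 0.0195 -5.9501  5.8896  0.1133  0.1125]
tip end [ 0.4867009  -0.03908141]
```

The fit is consistent: the free leg points at about 17.5° and rises about 2.3° inward, and the tip axis is at about (0.4867, −0.039, 0.105). I'll compute the pre-entry pose.

```bash
python3 - <<'E'
from h import *
a=np.radians(17.6); x=np.array([np.cos(a),np.sin(a)]); y=np.array([np.sin(a),-np.cos(a)])
tip=np.array([.4867,-.0391]); bc=tip-.023*x; tcp=bc+.0006*x+.0006*y
print(tcp, delta([*tcp,.105-.0009-.0165]), pose()[2]-17.6)
E
```

```text
[ 0.46552995 -0.046445  ] [4.59 0.3  6.28] 2.1919604980961083
```

Call:
send_rows(rows=[[3.2,[0,0.3,3.3],0],[3.2,[0,0,3],0],[3.2,[2.3,0,0],0],[3.2,[2.3,0,0],2.2],[3.2,[0,0,0],0],[3.2,[0,0,0],0]])

```text
t: 4.7
tool_pos: [0.4649, -0.0463, 0.0871]
tool_rot: [-3.102, -0.497, 0.001]
contact_force: [0.7, -0.4, -2.4]
opening: 0.0355
grip_force: 41.2
```

```bash
cat > rel.py <<'E'
from h import *
import sys
def rel(f):
    p,M,a,o=pose();print('t',round(o['t'],2),p.round(4),'a',round(a,2),'F',(M.T@o['contact_force']).round(1),'T',(M.T@o['wrist_torque']).round(2))
    im=snap('wrist',f);w=cloud(im);t=((w-p)@M)*1000
    hsv=cv2.cvtColor(im['frame'],cv2.COLOR_RGB2HSV);H,S,V=[hsv[...,i].astype(int) for i in range(3)]
    b=(H>100)&(H<125)&(S>120)&(abs(t[...,0])<40)&(abs(t[...,1])<40)&(t[...,2]<-25)&(t[...,2]>-45)
    q=t[b];print('blocktop',np.median(q[:,2]).round(2),np.round(np.concatenate([np.atleast_1d(v) for v in cv2.minAreaRect(q[:,:2].astype(np.float32))]),2))
    m=(abs(t[...,1])<35)&(t[...,0]>13.5)&(t[...,0]<110)&(t[...,2]>-27)&(t[...,2]<8)&(S<70)
    q=t[m]
    print('n',len(q))
    if len(q)<50: return
    for s in np.arange(14,110,6):
        k=(q[:,0]>=s)&(q[:,0]<s+6)
        if k.sum()>15:
            lo,hi=np.percentile(q[k,1],[2,98]); c=(lo+hi)/2; kk=k&(abs(q[:,1]-c)<3)
            print(s+3,'y',round(lo,1),round(hi,1),'c',round(c,2),'ztop',round(np.median(q[kk,2]),2))
rel(sys.argv[1])
E
python3 rel.py w2
```

```text
t 4.7 [ 0.4649 -0.0463  0.0871] a 18.21 F [0.5 0.6 2.4] T [ 0.02 -0.   -0.01]
blocktop -34.53 [-0.71 -0.33 36.84 27.89 89.16]
n 6791
23 y -4.2 4.1 c -0.04 ztop -22.47
29 y -5.6 5.5 c -0.0 ztop -23.6
35 y -5.5 5.9 c 0.18 ztop -23.78
41 y -5.4 5.7 c 0.15 ztop -24.06
47 y -5.3 6.0 c 0.35 ztop -24.29
53 y -5.2 6.0 c 0.36 ztop -24.47
59 y -5.6 5.9 c 0.14 ztop -24.66
65 y -5.5 6.2 c 0.33 ztop -25.08
71 y -5.4 6.0 c 0.31 ztop -25.26
77 y -5.3 6.3 c 0.49 ztop -25.41
83 y -5.3 6.2 c 0.47 ztop -25.7
89 y -5.1 6.4 c 0.61 ztop -25.82
95 y -5.1 6.4 c 0.65 ztop -26.09
101 y -5.0 6.5 c 0.78 ztop -26.12
```

View pics/w2.png

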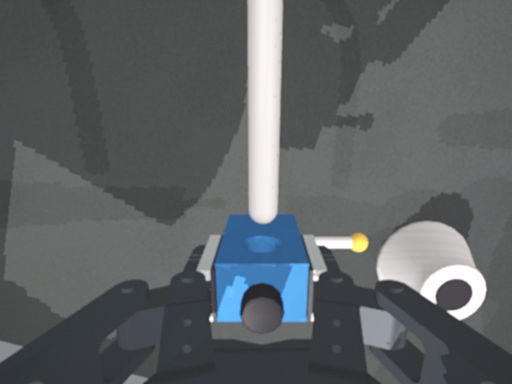

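The tip sits just ahead of the bore mouth. By measurement the rod is 0.3 mm to tool +y, about 1.2 mm high, and off by 0.6° in yaw. I'll correct these and enter gently.

Call:
send_rows(rows=[[3.2,[0,0.03,-0.13],0.6],[3.2,[0.4,0,-0.01],0],[3.2,[0.4,0,-0.01],0],[3.2,[0.4,0,-0.02],0],[3.2,[0.4,0,-0.01],0],[3.2,[0,0,0],0]])

```text
t: 5.5
tool_pos: [0.4812, -0.0416, 0.0891]
tool_rot: [-3.105, -0.479, 0.0]
contact_force: [-0.7, 0.2, -2.7]
opening: 0.0354
grip_force: 41.2
```

```bash
python3 rel.py w3
```

```text
t 5.5 [ 0.4812 -0.0416  0.0891] a 17.54 F [-0.6 -0.4  2.7] T [0.02 0.03 0.03]
blocktop -34.52 [-0.59 -0.5  27.88 36.91  0.5 ]
n 7562
17 y -6.2 4.9 c -0.63 ztop -21.84
23 y -6.6 4.8 c -0.87 ztop -22.02
29 y -6.5 5.2 c -0.62 ztop -22.28
35 y -6.4 5.1 c -0.62 ztop -22.52
41 y -6.3 5.0 c -0.61 ztop -22.77
47 y -6.6 5.0 c -0.81 ztop -22.95
53 y -6.5 4.9 c -0.8 ztop -23.07
59 y -6.3 4.8 c -0.78 ztop -23.51
65 y -6.6 5.1 c -0.76 ztop -23.69
71 y -6.6 5.1 c -0.74 ztop -23.83
77 y -6.4 5.0 c -0.74 ztop -24.11
83 y -6.4 4.9 c -0.76 ztop -24.35
89 y -6.6 4.8 c -0.92 ztop -24.61
95 y -7.2 4.0 c -1.58 ztop -24.77
101 y -8.5 3.2 c -2.61 ztop -25.07
```

The tip is in, with lateral and yaw aligned and negligible force. I'll slide along the straight leg.

Call:
send_rows(rows=[[3.2,[0.7,-0.01,0],0],[3.2,[0.7,0,0],0],[3.2,[0.7,0,0],0],[3.2,[0.7,0,-0.02],0],[3.2,[0.7,0,-0.03],0],[3.2,[0.7,0,-0.02],0],[3.2,[0.7,0,-0.02],0],[3.2,[0,0,0],0]])

```text
t: 6.55
tool_pos: [0.5282, -0.0267, 0.0901]
tool_rot: [-3.105, -0.479, -0.001]
contact_force: [0.7, 1.0, -2.7]
opening: 0.0356
grip_force: 41.2
```

```bash
python3 rel.py w4; python3 - <<'E'
from fit import *
P=np.load('P.npy');c=curve(P);p,M,a,o=pose();t=(c-p)@M*1000
for i in range(0,len(c),6): print(t[i].round(1),end=' ')
E
```

```text
t 6.55 [ 0.5282 -0.0267  0.0901] a 17.54 F [ 0.9 -0.8  2.7] T [-0.    0.05 -0.03]
blocktop -34.54 [-0.81 -0.41 27.66 37.01  0.24]
n 8378
17 y -6.6 4.9 c -0.88 ztop -22.64
23 y -6.5 4.8 c -0.86 ztop -22.94
29 y -6.4 4.7 c -0.84 ztop -23.03
35 y -6.4 4.6 c -0.85 ztop -23.35
41 y -6.7 4.6 c -1.04 ztop -23.63
47 y -7.3 4.1 c -1.6 ztop -23.75
53 y -8.5 3.3 c -2.63 ztop -24.02
59 y -10.3 1.7 c -4.31 ztop -24.15
65 y -12.6 0.2 c -6.21 ztop -24.38
71 y -15.7 -2.4 c -9.06 ztop -24.62
77 y -19.6 -5.0 c -12.28 ztop -24.71
83 y -24.3 -8.6 c -16.46 ztop -24.79
89 y -30.1 -12.6 c -21.35 ztop -25.01
95 y -34.5 -17.8 c -26.17 ztop -25.06
101 y -34.9 -23.1 c -29.0 ztop -24.43
[128.2 -82.  -20. ] [124.9 -76.  -20. ] [121.7 -70.1 -20. ] [118.4 -64.2 -20. ] [115.2 -58.3 -20. ] [111.9 -52.4 -20. ] [108.7 -46.5 -20. ] [105.1 -40.1 -20. ] [100.3 -33.  -19.9] [ 94.8 -26.4 -19.9] [ 88.6 -20.5 -19.7] [ 81.8 -15.2 -19.6] [ 74.5 -10.8 -19.4] [ 66.8  -7.1 -19.2] [ 58.7  -4.3 -18.9] [ 50.4  -2.3 -18.6] [ 41.9  -1.3 -18.3] [ 33.6  -1.1 -17.9] [ 25.6  -1.1 -17.6] [ 17.6  -1.1 -17.3] [  9.6  -1.1 -17. ] [  1.6  -1.2 -16.6] [ -6.4  -1.2 -16.3] [-14.4  -1.2 -16. ] [-22.4  -1.2 -15.7] [-30.4  -1.2 -15.3] [-38.4  -1.3 -15. ]
```

The model matches the wrist measurements to within 0.5 mm. I'll use it with that small offset to plan the bend rows.

```bash
cat > plan.py <<'E'
from fit import *
import sys
# offset (world) added to model; stored
def path(off):
    P=np.load('P.npy'); c=curve(P)+off; c=c[::-1]
    s=np.r_[0,np.cumsum(np.linalg.norm(np.diff(c,axis=0),axis=1))]
    f=lambda u:np.array([np.interp(u,s,c[:,i]) for i in range(3)])
    def chord(u):
        a,m,b=f(u-12),f(u),f(u+12)
        return f,0
    def g(u):
        a,m,b=f(u-.012),f(u),f(u+.012); d=b-a
        return (a+b)/4+m/2, np.degrees(np.arctan2(d[1],d[0]))
    return g,s[-1],f
B=np.array([-.0007,0,-.0165])
def plan(off,steps):
    g,L,f=path(off); p,M,a,o=pose()
    bc=p+M@B; us=np.linspace(0,L,2000); u=us[np.argmin([np.linalg.norm(f(x)-bc) for x in us])]
    print('u',round(u*1000,1),'of home',round((L-.013)*1000,1),'err tool mm',(M.T@(g(u)[0]-bc)*1000).round(2),'dang',round(g(u)[1]-a,2))
    for d in steps:
        u+=d; c,an=g(min(u,L-.012)); 
        ar=np.radians(an); M2=np.c_[[np.cos(ar),np.sin(ar),0],[np.sin(ar),-np.cos(ar),0],[0,0,-1]]
        t=c-M2@B; print([round(x,2) for x in (M.T@(t-p)*100)],round(a-an,1),'u',round(u*1000,1)); p,M,a=t,M2,an
if __name__=='__main__':
    M=pose()[1]; off=M@np.array([0,.00055,.0004]); np.save('off.npy',off)
    plan(off,[.007]*9)
E
python3 plan.py
```

```text
u 43.1 of home 197.6 err tool mm [ 0.06 -0.62  0.35] dang -0.13
[np.float64(0.7), np.float64(-0.06), np.float64(0.01)] 0.1 u 50.1
[np.float64(0.7), np.float64(-0.0), np.float64(-0.03)] 0.0 u 57.1
[np.float64(0.7), np.float64(0.0), np.float64(-0.03)] 0.0 u 64.1
[np.float64(0.7), np.float64(-0.0), np.float64(-0.03)] -0.1 u 71.1
[np.float64(0.7), np.float64(-0.01), np.float64(-0.03)] -1.4 u 78.1
[np.float64(0.7), np.float64(-0.02), np.float64(-0.03)] -2.8 u 85.1
[np.float64(0.7), np.float64(-0.03), np.float64(-0.03)] -4.3 u 92.1
[np.float64(0.69), np.float64(-0.04), np.float64(-0.02)] -5.0 u 99.1
[np.float64(0.69), np.float64(-0.04), np.float64(-0.02)] -5.0 u 106.1
```

Call:
send_rows(rows=[[3.2,[0.7,-0.05,0],0.1],[3.2,[0.7,0,-0.02],0],[3.2,[0.7,0,-0.03],0],[3.2,[0.7,0,-0.03],0],[3.2,[0.7,-0.01,-0.03],-1.4],[3.2,[0.7,-0.02,-0.03],-2.8],[3.2,[0,0,0],0]])

```text
t: 7.48
tool_pos: [0.5679, -0.0131, 0.0915]
tool_rot: [3.086, 0.59, 0.0]
contact_force: [0.6, -0.9, -1.8]
opening: 0.0355
grip_force: 41.2
```

```bash
python3 rel.py w5; python3 -c "
from plan import *
off=np.load('off.npy');P=np.load('P.npy');c=curve(P)+off;p,M,a,o=pose();t=(c-p)@M*1000
for i in range(0,len(c),6): print(t[i].round(1),end=' ')
print();plan(off,[.006]*8)"
```

```text
t 7.47 [ 0.5679 -0.0131  0.0915] a 21.65 F [0.2 1.  1.8] T [-0.03 -0.03 -0.05]
blocktop -34.52 [-0.66 -0.6  27.7  37.06  1.13]
n 4872
17 y -7.8 3.9 c -1.93 ztop -22.84
23 y -9.4 2.7 c -3.33 ztop -23.06
29 y -11.7 0.9 c -5.4 ztop -23.21
35 y -14.7 -1.4 c -8.04 ztop -23.35
41 y -18.5 -4.2 c -11.37 ztop -23.49
47 y -22.9 -7.4 c -15.16 ztop -23.63
53 y -28.9 -11.7 c -20.32 ztop -23.87
59 y -34.3 -16.5 c -25.4 ztop -23.81
65 y -34.8 -22.1 c -28.41 ztop -23.04
71 y -35.0 -28.7 c -31.85 ztop -21.67
[ 91.8 -74.1 -18.3] [ 88.1 -68.5 -18.3] [ 84.5 -62.8 -18.3] [ 80.8 -57.1 -18.3] [ 77.1 -51.5 -18.3] [ 73.4 -45.8 -18.3] [ 69.8 -40.1 -18.3] [ 65.7 -34.  -18.3] [ 60.5 -27.2 -18.2] [ 54.5 -21.1 -18.2] [ 47.9 -15.6 -18. ] [ 40.8 -10.9 -17.9] [ 33.2  -6.9 -17.7] [ 25.2  -3.8 -17.5] [ 17.   -1.6 -17.2] [  8.5  -0.2 -16.9] [  0.    0.2 -16.6] [ -8.4  -0.2 -16.2] [-16.3  -0.8 -15.9] [-24.3  -1.4 -15.6] [-32.3  -2.  -15.2] [-40.2  -2.6 -14.9] [-48.2  -3.1 -14.6] [-56.2  -3.7 -14.3] [-64.2  -4.3 -13.9] [-72.1  -4.9 -13.6] [-80.1  -5.5 -13.3] 
u 85.0 of home 197.6 err tool mm [ 0.02 -0.18 -0.03] dang 0.12
[np.float64(0.6), np.float64(-0.05), np.float64(-0.03)] -3.7 u 91.0
[np.float64(0.6), np.float64(-0.03), np.float64(-0.02)] -4.3 u 97.0
[np.float64(0.6), np.float64(-0.03), np.float64(-0.02)] -4.3 u 103.0
[np.float64(0.6), np.float64(-0.03), np.float64(-0.02)] -4.3 u 109.0
[np.float64(0.6), np.float64(-0.03), np.float64(-0.02)] -4.3 u 115.0
[np.float64(0.6), np.float64(-0.03), np.float64(-0.02)] -4.3 u 121.0
[np.float64(0.6), np.float64(-0.03), np.float64(-0.01)] -4.3 u 127.0
[np.float64(0.6), np.float64(-0.03), np.float64(-0.01)] -4.3 u 133.0
```

Model and measurement agree to about 0.2 mm, and the forces are near zero. I'll continue round the bend.

Call:
send_rows(rows=[[3.2,[0.6,-0.04,-0.02],-3.7],[3.2,[0.6,-0.03,-0.02],-4.3],[3.2,[0.6,-0.03,-0.02],-4.3],[3.2,[0.6,-0.03,-0.02],-4.3],[3.2,[0.6,-0.03,-0.02],-4.3],[3.2,[0,0,0],0]])

```text
t: 8.28
tool_pos: [0.5925, 0.0029, 0.0924]
tool_rot: [-2.928, -1.138, 0.0]
contact_force: [0.5, 0.4, -2.6]
opening: 0.0354
grip_force: 41.3
```

```bash
python3 rel.py w6; python3 -c "
from plan import *
off=np.load('off.npy');P=np.load('P.npy');c=curve(P)+off;p,M,a,o=pose();t=(c-p)@M*1000
for i in range(0,len(c),6): print(t[i].round(1),end=' ')
print();plan(off,[.006]*8)"
```

```text
t 8.28 [0.5925 0.0029 0.0924] a 42.48 F [0.6 0.1 2.6] T [ 0.01 -0.02  0.03]
blocktop -34.47 [-0.64 -0.42 27.68 37.09  0.35]
n 5272
17 y -7.4 4.2 c -1.61 ztop -22.69
23 y -9.3 2.9 c -3.21 ztop -22.8
29 y -11.5 1.1 c -5.17 ztop -22.92
35 y -14.5 -1.3 c -7.93 ztop -23.1
41 y -18.3 -4.1 c -11.2 ztop -22.94
47 y -23.1 -7.6 c -15.32 ztop -22.95
53 y -27.6 -11.8 c -19.7 ztop -23.01
59 y -32.5 -16.4 c -24.43 ztop -23.01
65 y -34.6 -21.0 c -27.81 ztop -22.88
71 y -34.8 -25.5 c -30.17 ztop -22.21
77 y -34.9 -29.8 c -32.33 ztop -20.68
[ 83.  -41.5 -17.4] [ 77.6 -37.5 -17.4] [ 72.1 -33.5 -17.4] [ 66.7 -29.5 -17.4] [ 61.3 -25.5 -17.4] [ 55.8 -21.5 -17.4] [ 50.4 -17.5 -17.4] [ 44.4 -13.2 -17.4] [ 37.1  -8.8 -17.3] [ 29.3  -5.2 -17.2] [ 21.2  -2.4 -17.1] [ 12.9  -0.5 -17. ] [  4.4   0.5 -16.8] [ -4.2   0.6 -16.5] [-12.7  -0.3 -16.3] [-21.  -2. -16.] [-29.2  -4.6 -15.6] [-36.8  -8.  -15.3] [-44.1 -11.4 -15. ] [-51.3 -14.8 -14.6] [-58.6 -18.2 -14.3] [-65.8 -21.5 -14. ] [-73.1 -24.9 -13.6] [-80.3 -28.3 -13.3] [-87.5 -31.7 -13. ] [-94.8 -35.1 -12.6] [-102.   -38.5  -12.3] 
u 114.8 of home 197.6 err tool mm [-0.01  0.18 -0.11] dang -0.07
[np.float64(0.6), np.float64(-0.01), np.float64(-0.03)] -4.2 u 120.8
[np.float64(0.6), np.float64(-0.03), np.float64(-0.01)] -4.3 u 126.8
[np.float64(0.6), np.float64(-0.03), np.float64(-0.01)] -4.3 u 132.8
[np.float64(0.6), np.float64(-0.03), np.float64(-0.01)] -4.3 u 138.8
[np.float64(0.6), np.float64(-0.03), np.float64(-0.01)] -4.3 u 144.8
[np.float64(0.6), np.float64(-0.03), np.float64(-0.01)] -4.3 u 150.8
[np.float64(0.6), np.float64(-0.03), np.float64(-0.0)] -4.1 u 156.8
[np.float64(0.6), np.float64(-0.02), np.float64(-0.0)] -3.2 u 162.8
```

Call:
send_rows(rows=[[3.2,[0.6,0,-0.02],-4.3],[3.2,[0.6,-0.03,-0.01],-4.3],[3.2,[0.6,-0.03,-0.01],-4.3],[3.2,[0.6,-0.03,-0.01],-4.3],[3.2,[0.6,-0.03,-0.01],-4.3],[3.2,[0,0,0],0]])

```text
t: 9.07
tool_pos: [0.6101, 0.0268, 0.0929]
tool_rot: [-2.665, -1.663, 0.0]
contact_force: [-0.6, -0.1, -1.7]
opening: 0.0353
grip_force: 41.3
```

```bash
python3 rel.py w7; python3 -c "
from plan import *
off=np.load('off.npy');P=np.load('P.npy');c=curve(P)+off;p,M,a,o=pose();t=(c-p)@M*1000
for i in range(0,len(c),6): print(t[i].round(1),end=' ')
print();plan(off,[.006]*9)"
```

```text
t 9.07 [0.6101 0.0268 0.0929] a 63.94 F [-0.3 -0.5  1.7] T [ 0.01 -0.01 -0.04]
blocktop -34.49 [-3.600e-01 -6.000e-02  3.687e+01  2.763e+01  8.922e+01]
n 7333
17 y -7.6 4.3 c -1.68 ztop -22.41
23 y -9.2 3.0 c -3.14 ztop -22.38
29 y -11.0 0.8 c -5.1 ztop -22.44
35 y -12.6 -0.8 c -6.72 ztop -22.43
41 y -14.8 -2.8 c -8.8 ztop -22.36
47 y -16.4 -4.4 c -10.41 ztop -22.36
53 y -18.2 -6.3 c -12.25 ztop -22.46
59 y -19.3 -7.9 c -13.6 ztop -22.38
71 y -24.0 -13.1 c -18.57 ztop -22.49
77 y -25.3 -13.4 c -19.33 ztop -22.46
83 y -27.3 -15.2 c -21.23 ztop -22.4
89 y -29.0 -16.8 c -22.91 ztop -22.48
95 y -34.8 -18.8 c -26.8 ztop -22.32
101 y -31.7 -13.0 c -22.35 ztop -21.15
107 y -12.9 -10.5 c -11.68 ztop -13.05
[ 63.3 -13.7 -16.7] [ 56.7 -11.9 -16.7] [ 50.2 -10.2 -16.7] [ 43.7  -8.5 -16.7] [ 37.1  -6.8 -16.7] [ 30.6  -5.1 -16.7] [ 24.1  -3.3 -16.7] [ 17.   -1.5 -16.7] [  8.5  -0.1 -16.7] [ -0.    0.5 -16.6] [ -8.6   0.1 -16.5] [-17.   -1.2 -16.3] [-25.3  -3.4 -16.1] [-33.3  -6.5 -15.9] [-40.9 -10.3 -15.6] [-48.  -15.  -15.3] [-54.7 -20.5 -15. ] [-60.6 -26.4 -14.6] [-66.1 -32.2 -14.3] [-71.6 -38.  -14. ] [-77.1 -43.8 -13.7] [-82.6 -49.6 -13.3] [-88.1 -55.4 -13. ] [-93.6 -61.2 -12.7] [-99.1 -67.  -12.3] [-104.6  -72.8  -12. ] [-110.1  -78.6  -11.7] 
u 145.0 of home 197.6 err tool mm [ 0.03  0.02 -0.08] dang 0.02
[np.float64(0.6), np.float64(-0.03), np.float64(-0.01)] -4.3 u 151.0
[np.float64(0.6), np.float64(-0.03), np.float64(-0.0)] -4.1 u 157.0
[np.float64(0.6), np.float64(-0.02), np.float64(-0.0)] -3.2 u 163.0
[np.float64(0.6), np.float64(-0.01), np.float64(-0.0)] -2.1 u 169.0
[np.float64(0.6), np.float64(-0.0), np.float64(-0.0)] -1.0 u 175.0
[np.float64(0.6), np.float64(-0.0), np.float64(-0.0)] -0.1 u 181.0
[np.float64(0.6), np.float64(0.0), np.float64(0.0)] 0.0 u 187.0
[np.float64(0.6), np.float64(-0.0), np.float64(0.0)] -0.0 u 193.0
[np.float64(0.56), np.float64(0.0), np.float64(0.0)] -0.0 u 199.0
```

View pics/w7.png

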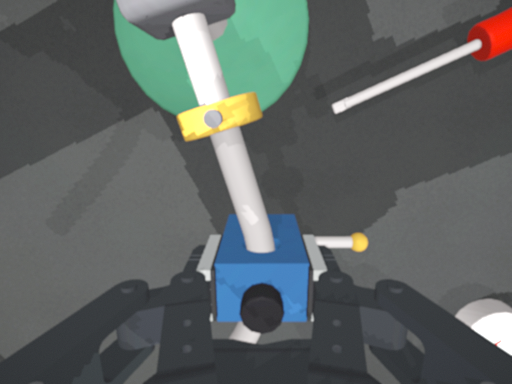

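The wrist view shows the brass stop at (220,115) with the straight leg leading to it. The last leg runs about 1.7° more to the left than the model says. I'll refit using wrist data only.

```bash
cat > refit.py <<'E'
from fit import *
poses={'w4':(.5282,-.0267,.0901,17.54),'w5':(.5679,-.0131,.0915,21.65),'w6':(.5925,.0029,.0924,42.48),'w7':(.6101,.0268,.0929,63.94)}
D=[];A=[]
for f,(x,y,z,a) in poses.items():
    im=dict(np.load(f'pics/{f}.npz'));w=cloud(im);ar=np.radians(a)
    M=np.c_[[np.cos(ar),np.sin(ar),0],[np.sin(ar),-np.cos(ar),0],[0,0,-1]]
    t=(w-[x,y,z])@M*1000; S=cv2.cvtColor(im['frame'],cv2.COLOR_RGB2HSV)[...,1]
    m=(t[...,0]>16)&(t[...,0]<(58 if f=='w7' else 100))&(t[...,1]>-38)&(t[...,1]<12)&(t[...,2]>-28)&(t[...,2]<-12)&(S<70)
    m=cv2.erode(m.astype(np.uint8),np.ones((3,3)))>0
    q=w[m]+M@[0,.0004,0]; D.append(q[::max(1,len(q)//500)])
D=np.concatenate(D)
def res(P):
    c=curve(P); fine=np.concatenate([c[:-1]+(c[1:]-c[:-1])*u for u in(0,.25,.5,.75)]+[c[-1:]])
    return np.r_[(cKDTree(fine).query(D)[0]-.006)/.0005,(P[1]-.09)/.0002, P[5]/.0003]
P0=np.load('P.npy')[:6]
s=least_squares(res,P0,loss='soft_l1',x_scale=[.002,.002,.02,1,1,.001],diff_step=1e-4)
print(s.x,np.degrees(s.x[2]),np.median(abs(s.fun))*.5)
np.save('P.npy',s.x);np.save('off.npy',np.zeros(3))
from plan import plan
plan(np.zeros(3),[.006]*9)
E
python3 refit.py
```

```text
[ 6.24595723e-01  9.18497019e-02 -1.68600150e-01  2.45861871e+00
  2.42242538e+00 -3.67458509e-04] -9.660077027780888 0.33894671298014944
u 144.4 of home 199.2 err tool mm [-0.03 -0.03 -0.06] dang 0.09
[np.float64(0.59), np.float64(-0.03), np.float64(-0.01)] -4.4 u 150.4
[np.float64(0.6), np.float64(-0.03), np.float64(-0.0)] -4.3 u 156.4
[np.float64(0.6), np.float64(-0.02), np.float64(-0.0)] -3.5 u 162.4
[np.float64(0.6), np.float64(-0.01), np.float64(-0.0)] -2.5 u 168.4
[np.float64(0.6), np.float64(-0.01), np.float64(-0.0)] -1.4 u 174.4
[np.float64(0.6), np.float64(-0.0), np.float64(-0.0)] -0.4 u 180.4
[np.float64(0.6), np.float64(0.0), np.float64(0.0)] 0.0 u 186.4
[np.float64(0.6), np.float64(0.0), np.float64(0.0)] 0.0 u 192.4
[np.float64(0.6), np.float64(0.0), np.float64(0.0)] 0.0 u 198.4
```

Call:
send_rows(rows=[[3.2,[0.6,-0.03,-0.01],-4.4],[3.2,[0.6,-0.03,0],-4.3],[3.2,[0.6,-0.02,0],-3.5],[3.2,[0.6,-0.01,0],-2.5],[3.2,[0.6,-0.01,0],-1.4],[3.2,[0,0,0],0]])

```text
t: 9.88
tool_pos: [0.6185, 0.0559, 0.0931]
tool_rot: [2.404, 2.022, -0.0]
contact_force: [-1.0, 0.7, -1.7]
opening: 0.0352
grip_force: 41.3
```

```bash
python3 rel.py w8; python3 -c "
from plan import *
plan(np.zeros(3),[.006]*4)"
```

```text
t 9.88 [0.6185 0.0559 0.0931] a 80.13 F [ 0.5 -1.1  1.7] T [ 0.04 -0.02  0.02]
blocktop -34.45 [-3.400e-01  2.000e-02  3.686e+01  2.747e+01  8.915e+01]
n 5272
17 y -6.3 5.3 c -0.51 ztop -22.28
23 y -6.2 5.2 c -0.5 ztop -22.27
29 y -6.1 5.1 c -0.47 ztop -22.36
41 y -6.7 5.0 c -0.82 ztop -22.56
47 y -6.3 4.9 c -0.67 ztop -22.26
53 y -6.6 4.9 c -0.86 ztop -22.22
59 y -6.4 4.8 c -0.82 ztop -22.17
65 y -6.4 4.7 c -0.82 ztop -22.25
71 y -6.7 8.3 c 0.79 ztop -22.09
83 y 30.8 34.9 c 32.87 ztop -22.29
89 y 19.2 33.1 c 26.15 ztop -19.25
95 y 18.9 31.2 c 25.05 ztop -20.16
101 y 30.6 34.6 c 32.62 ztop -23.02
107 y 30.8 34.5 c 32.69 ztop -20.81
u 174.8 of home 199.2 err tool mm [ 0.04 -0.11 -0.05] dang -0.06
[np.float64(0.6), np.float64(-0.01), np.float64(-0.01)] -0.2 u 180.8
[np.float64(0.6), np.float64(0.0), np.float64(0.0)] 0.0 u 186.8
[np.float64(0.6), np.float64(0.0), np.float64(0.0)] 0.0 u 192.8
[np.float64(0.6), np.float64(-0.0), np.float64(0.0)] 0.0 u 198.8
```

Call:
send_rows(rows=[[3.2,[0.5,-0.02,0],-0.4],[3.2,[0.5,0,0],0],[3.2,[0.5,0,0],0],[3.2,[0.3,0,0],0],[3.2,[0,0,0],0]])

```text
t: 10.55
tool_pos: [0.6214, 0.0736, 0.0931]
tool_rot: [2.397, 2.031, -0.0]
contact_force: [-0.2, 0.8, -1.8]
opening: 0.0356
grip_force: 41.3
```

```bash
python3 rel.py w9
```

```text
t 10.55 [0.6214 0.0736 0.0931] a 80.55 F [ 0.7 -0.3  1.8] T [-0.   -0.04  0.04]
blocktop -34.53 [-2.200e-01 -1.000e-02  3.715e+01  2.734e+01  8.946e+01]
n 3584
23 y -6.1 5.1 c -0.49 ztop -22.34
29 y -6.1 5.6 c -0.27 ztop -22.36
35 y -6.0 5.5 c -0.25 ztop -22.35
41 y -5.9 5.4 c -0.23 ztop -22.31
47 y -5.8 5.3 c -0.25 ztop -22.29
53 y -6.2 5.3 c -0.46 ztop -22.34
65 y 31.5 34.8 c 33.18 ztop -22.7
71 y 19.9 33.1 c 26.51 ztop -19.64
77 y 19.7 32.0 c 25.82 ztop -19.96
83 y 31.4 34.7 c 33.09 ztop -23.28
89 y 31.7 34.9 c 33.28 ztop -21.09
```

Call:
send_rows(rows=[[3.2,[0.1,0,0.03],0],[3.2,[0.1,0,0.03],0],[3.2,[0,0,0],0]])

```text
t: 10.98
tool_pos: [0.6217, 0.0753, 0.0925]
tool_rot: [-2.397, -2.03, 0.0]
contact_force: [-0.8, -0.2, -2.2]
opening: 0.0355
grip_force: 41.3
```

Call:
send_rows(rows=[[3.2,[0.1,0,0],0],[3.2,[0,0,0],0]])

```text
t: 11.22
tool_pos: [0.6219, 0.0763, 0.0925]
tool_rot: [2.397, 2.03, -0.0]
contact_force: [0.4, 0.3, -1.5]
opening: 0.0353
grip_force: 41.3
```

Call:
send_rows(rows=[[3.2,[0.05,0,0],0],[3.2,[0,0,0],0]])

```text
t: 11.48
tool_pos: [0.6219, 0.0763, 0.0925]
tool_rot: [2.397, 2.03, -0.001]
contact_force: [-0.4, -2.0, -0.9]
opening: 0.0357
grip_force: 41.3
```

Contact has begun at about −2 N along the axis. I'll press in small steps.

Call:
send_rows(rows=[[3.2,[0.03,0,0],0],[3.2,[0,0,0],0]])

```text
t: 11.72
tool_pos: [0.6219, 0.0763, 0.0925]
tool_rot: [2.397, 2.03, -0.002]
contact_force: [-1.4, -5.1, -0.7]
opening: 0.0353
grip_force: 41.4
```

Call:
send_rows(rows=[[3.2,[0.03,0,0],0],[3.2,[0,0,0],0]])

```text
t: 11.98
tool_pos: [0.6218, 0.0763, 0.0925]
tool_rot: [2.397, 2.03, -0.003]
contact_force: [-1.4, -6.1, -1.4]
opening: 0.0356
grip_force: 41.4
```

Call:
send_rows(rows=[[3.2,[0.04,0,0],0],[3.2,[0,0,0],0]])

```text
t: 12.22
tool_pos: [0.6219, 0.0763, 0.0925]
tool_rot: [2.396, 2.029, -0.004]
contact_force: [-2.7, -6.4, 0.1]
opening: 0.0353
grip_force: 41.4
```

```bash
python3 -c "
from h import *
im=snap('wrist','w10');p,M,a,o=pose();print(M.T@o['contact_force'],a)
t=(cloud(im)-p)@M*1000
hsv=cv2.cvtColor(im['frame'],cv2.COLOR_RGB2HSV)
m=(hsv[...,0]>18)&(hsv[...,0]<32)&(hsv[...,1]>100)&(t[...,0]<50)&(t[...,0]>5)&(abs(t[...,1])<25)&(t[...,2]<-12)
q=t[m];print(len(q),np.percentile(q,[1,50,99],axis=0).round(1))
cv2.imwrite('pics/w10c.png',cv2.resize(im['frame'][150:350,150:400,::-1],None,fx=3,fy=3))"
```

```text
[-7.58802014 -1.17707217  0.01490752] 80.51702100229788
2304 [[ 12.8 -15.2 -33.7]
 [ 21.1  -0.3 -28.9]
 [ 22.9  14.5 -12.9]]
```

View pics/w10c.png

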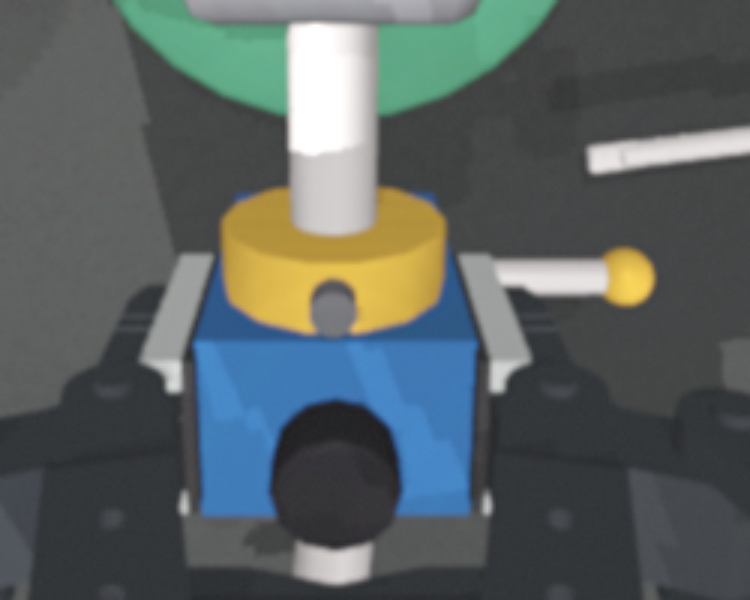

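The block face is flush against the brass disc, at −7.6 N. I'll push on to about 10 N.

Call:
send_rows(rows=[[3.2,[0.04,0,0],0],[3.2,[0,0,0],0]])

```text
t: 12.52
tool_pos: [0.6219, 0.0762, 0.0926]
tool_rot: [2.396, 2.029, -0.005]
contact_force: [-2.5, -8.8, -0.0]
opening: 0.0355
grip_force: 41.5
```

```bash
python3 -c "
from h import *
p,M,a,o=pose();print(M.T@o['contact_force'],o['wrist_torque'])"
```

```text
[-9.07785912 -0.98805696  0.03508022] [-1.23279498  0.32449739 -0.00591213]
```

Call:
send_rows(rows=[[3.2,[0.03,0,0],0],[3.2,[0,0,0],0],[3.2,[0,0,0],0]])

```text
t: 12.9
tool_pos: [0.6218, 0.0763, 0.0925]
tool_rot: [2.396, 2.029, -0.006]
contact_force: [-2.6, -9.8, 0.3]
opening: 0.0357
grip_force: 41.5
```

10.1 N reached and held. I'll ease the preload, release, and lift straight up.

Call:
send_rows(rows=[[3.2,[-0.12,0,0],0],[3.2,[0,0,0],0],[3.8,[0,0,0],0],[4.4,[0,0,0],0],[5.4,[0,0,0],0],[5.4,[0,0,0],0],[5.4,[0,0,0],0]], newtons=20)

```text
t: 13.78
tool_pos: [0.6221, 0.0774, 0.0926]
tool_rot: [-2.397, -2.031, -0.0]
contact_force: [0.1, -0.2, -0.2]
opening: 0.054
grip_force: 0.0
```

```bash
python3 rel.py w11; python3 -c "
import cv2;i=cv2.imread('pics/w11.png');cv2.imwrite('pics/w11c.png',cv2.resize(i[150:350,130:400],None,fx=2.8,fy=2.8))"
```

```text
t 13.78 [0.6221 0.0774 0.0926] a 80.53 F [-0.2  0.1  0.2] T [-0.01 -0.03  0.06]
blocktop -33.95 [-1.53  0.15 36.12 28.05 89.89]
n 3461
23 y -6.2 5.1 c -0.53 ztop -22.74
29 y -6.1 5.5 c -0.31 ztop -22.71
35 y -6.0 5.5 c -0.28 ztop -22.75
41 y -5.9 5.4 c -0.26 ztop -22.68
47 y -6.3 5.3 c -0.49 ztop -22.77
59 y 31.4 34.7 c 33.08 ztop -22.44
65 y 20.7 34.5 c 27.58 ztop -18.77
71 y 19.6 31.8 c 25.71 ztop -20.66
77 y 20.2 34.3 c 27.26 ztop -19.12
83 y 31.5 34.9 c 33.16 ztop -22.53
```

View pics/w11c.png

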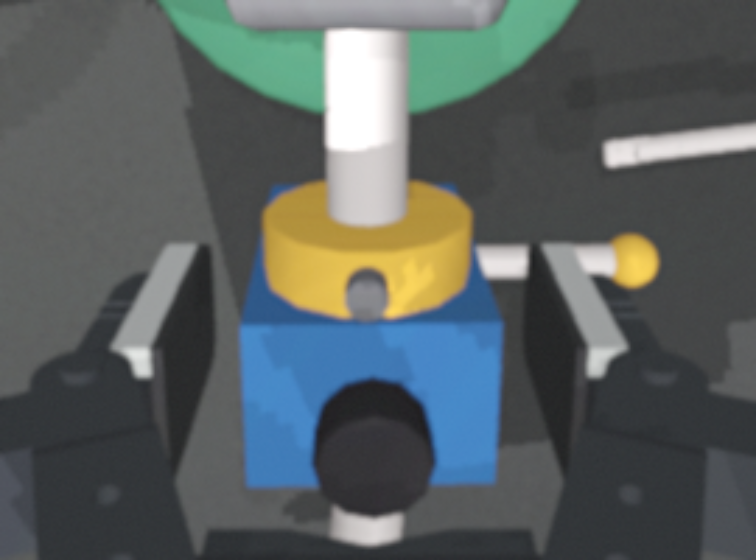

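The block hangs flush on the stop with the fingers clear and the pin on the outer side. I'll lift away and verify.

Call:
send_rows(rows=[[5.4,[0,0,-1],0],[5.4,[0,0,-2],0],[5.4,[0,0,-4],0],[5.4,[0,0,-5],0],[5.4,[0,0,-3],0],[5.4,[0,0,0],0],[5.4,[0,0,0],0],[5.4,[0,0,0],0],[5.4,[0,0,0],0]])

```text
t: 14.95
tool_pos: [0.6213, 0.0773, 0.2408]
tool_rot: [-2.396, -2.029, 0.003]
contact_force: [-1.3, -0.7, -0.4]
opening: 0.054
grip_force: 0.0
```

```bash
python3 -c "
from h import *
im=snap('wrist','w12');p,M,a,o=pose();print(o['t'],p,o['contact_force']);w=cloud(im);c=np.array([.6219,.0763,.1]);t=(w-c)@M*1000
hsv=cv2.cvtColor(im['frame'],cv2.COLOR_RGB2HSV)
H,S=hsv[...,0],hsv[...,1]
b=(H>100)&(H<125)&(S>120)&(abs(t[...,0])<40)&(abs(t[...,1])<40)&(w[...,2]>.115)
q=t[b];print('blue top',len(q),np.percentile(q,[1,50,99],axis=0).round(1))
A=np.c_[q[:,:2],np.ones(len(q))];print('tilt deg',np.degrees(np.linalg.lstsq(A,q[:,2],rcond=None)[0][:2]))
m=(H>18)&(H<32)&(S>100)&(abs(t[...,0])<40)&(abs(t[...,1])<25)&(w[...,2]>.1)
q=t[m];print('disc',np.percentile(q,[1,50,99],axis=0).round(1))
i=im['frame'][:,:,::-1];s=snap('scene','s1')['frame'][:,:,::-1]
cv2.imwrite('pics/f.png',np.hstack([cv2.resize(i[0:300,130:400],(400,444)),cv2.resize(s[90:330,130:346],(400,444))]))"
```

```text
15.0 [0.62151082 0.07728072 0.24115759] [ 0.86103408 -0.8302866  -0.49677762]
blue top 988 [[-13.5 -17.7 -40.3]
 [  2.4  -0.7 -26.6]
 [ 12.5  17.9 -20.9]]
tilt deg [1.53448534 1.07793678]
disc [[ 13.1 -15.6 -26.4]
 [ 19.5   0.1 -22. ]
 [ 22.7  15.1  -3.2]]
```

View pics/f.png

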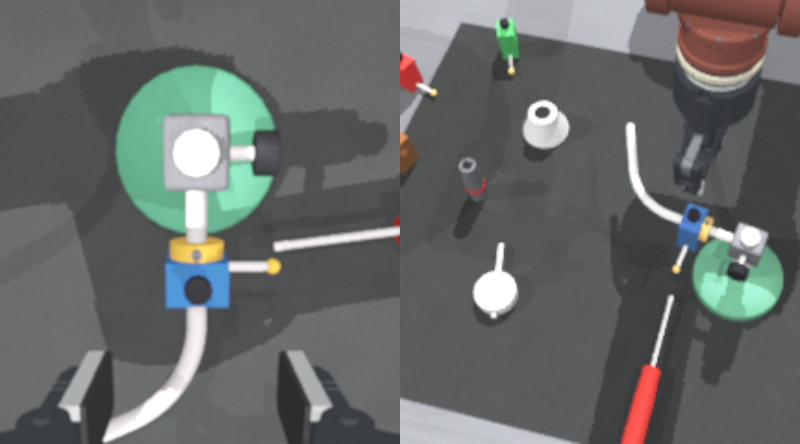

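The block is seated flush, front face at 12.5–13 mm against the disc at 13.1 mm. It hangs freely with the pin low on the outer side, and nothing else has moved. I'll hand it in.

```bash
python3 -c "
from station import ctrl
print(ctrl.finish_job())"
```

```text
the job is handed in; nothing more can be done
None
```

The blue feeler block is threaded round the bend and hangs flush against the brass stop, seated with a push of about 10 N, its pin low on the outer side; the gripper is clear and the job was handed in at about 15 s.

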